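# Load and pump down the lens-cell vacuum bench

### The job

Load the vacuum bench: take the orange caps off the mounts you need and lay them side by side, flat, in the white tray, and seat every lens cell there is on a mount of its own with all three ball feet down in the vees, so that it sits level and cannot rock; a mount that gets no cell must be left (or put back) covered by a cap. Only then pump the lever with the red end four full strokes, each fully down and let back fully up, leaving all the cells seated and without knocking over the torch or the dropper bottle.

Things in the scene. Friction and masses are not known exactly. Their poses are not given: they have to be found in the camera images.
- bench: fixed dark steel vacuum bench plate, 84 x 325 x 12 mm, long side along its own y; origin at the centre of its underside, on the desk. From its +y (left) end: three three-vee mounts 75 mm apart, a small gauge, a blue hand pump whose red-ended lever points along the bench's -x. Any cell fits any mount. Cells come to rest with their centre point 31.7 mm, caps 34 mm, above a mount's point
- mount1 (a point): centre of mount 1 (1 at the left) on the plate's top face, z = 0.012, axes as the bench's. Three polished radial vee grooves stand round it, centres 27 mm out, at 0, 120 and 240 degrees from the bench's +x; each is 14 mm long, 18 mm wide at the mouth, its edges 18 mm above this point, level with the rubber suction pad (28 mm across) in the middle
- mount2 (a point): centre of mount 2 (1 at the left) on the plate's top face, z = 0.012, axes as the bench's. Three polished radial vee grooves stand round it, centres 27 mm out, at 0, 120 and 240 degrees from the bench's +x; each is 14 mm long, 18 mm wide at the mouth, its edges 18 mm above this point, level with the rubber suction pad (28 mm across) in the middle
- mount3 (a point): centre of mount 3 (1 at the left) on the plate's top face, z = 0.012, axes as the bench's. Three polished radial vee grooves stand round it, centres 27 mm out, at 0, 120 and 240 degrees from the bench's +x; each is 14 mm long, 18 mm wide at the mouth, its edges 18 mm above this point, level with the rubber suction pad (28 mm across) in the middle
- cell1_mid (a point): lens cell 1, loose, 0.1 to 0.2 kg, 43 mm tall, may be absent: black spider (arms 12 to 17 mm up, 33 mm long) on three ball feet (12 mm balls, centres 27 mm out), and a dark lens barrel 38 mm across, 17 to 43 mm up (lens 3 mm more). Point on the axis, 21.5 mm up; z is the axis, +x points to a foot, others at 120 and 240 degrees. Vees draw in feet 5 mm off
- cell2_mid (a point): lens cell 2, loose, 0.1 to 0.2 kg, 43 mm tall, may be absent: black spider (arms 12 to 17 mm up, 33 mm long) on three ball feet (12 mm balls, centres 27 mm out), and a dark lens barrel 38 mm across, 17 to 43 mm up (lens 3 mm more). Point on the axis, 21.5 mm up; z is the axis, +x points to a foot, others at 120 and 240 degrees. Vees draw in feet 5 mm off
- cell3_mid (a point): lens cell 3, loose, 0.1 to 0.2 kg, 43 mm tall, may be absent: black spider (arms 12 to 17 mm up, 33 mm long) on three ball feet (12 mm balls, centres 27 mm out), and a dark lens barrel 38 mm across, 17 to 43 mm up (lens 3 mm more). Point on the axis, 21.5 mm up; z is the axis, +x points to a foot, others at 120 and 240 degrees. Vees draw in feet 5 mm off
- cap1_mid (a point): orange blanking cap 1, loose, 50 g: a disc 48 mm across and 14 mm thick with a finger knob on top, 18 mm across and 18 mm tall (32 mm in all). The point is on the axis, 16 mm above its underside. At the start it covers mount 1; any cap fits any mount, lying loose on the vee edges
- cap2_mid (a point): orange blanking cap 2, loose, 50 g: a disc 48 mm across and 14 mm thick with a finger knob on top, 18 mm across and 18 mm tall (32 mm in all). The point is on the axis, 16 mm above its underside. At the start it covers mount 2; any cap fits any mount, lying loose on the vee edges
- cap3_mid (a point): orange blanking cap 3, loose, 50 g: a disc 48 mm across and 14 mm thick with a finger knob on top, 18 mm across and 18 mm tall (32 mm in all). The point is on the axis, 16 mm above its underside. At the start it covers mount 3; any cap fits any mount, lying loose on the vee edges
- tray: fixed shallow white tray, 200 x 74 x 11 mm (long side along its own x), walls 3 mm, floor 3 mm thick; origin at the centre of its underside. Holds three caps standing flat in a row, 60 mm apart along x, none stacked
- pump (a joint): pump lever angle, rad: 0 = fully up (sprung, a stop), 0.45 = fully down (a stop); a full stroke goes beyond 0.40 and back below 0.05. It takes about 4 N at the red end to start and 10 N to end, and springs back by itself. Its axis lies along the bench's y, 60 mm above the desk, at bench x = +0.030, y = -0.120
- pump_pad (a point): middle of the top of the lever's red end (40 x 26 mm), 112 mm from the pivot; 93 mm above the desk with the lever up, about 44 mm with it down. Push down here with closed fingers
- flashlight: red torch standing upright, 40 x 35 x 88 mm, origin at its underside; leave standing
- oil_bottle: small dropper bottle standing upright, 29 mm across, 76 mm tall, origin at its underside; leave standing
Not all that is in view belongs to the job. What is shaped like the part that bears cap2_mid but blue is not meant.

How it is judged:
On the way, in this order (a step that is already met when the one before it is completed fails the run):
1. every lens cell sits home on a mount, any unused mount is capped, the removed caps lie in the tray (((horizontal distance between cell1_mid and mount1 below 0.003 m and height (world z) of cell1_mid between 0.0417 and 0.0457 m and angle between cell1_mid's own z axis and vertical below 0.035 rad) or (horizontal distance between cell1_mid and mount2 below 0.003 m and height (world z) of cell1_mid between 0.0417 and 0.0457 m and angle between cell1_mid's own z axis and vertical below 0.035 rad) or (horizontal distance between cell1_mid and mount3 below 0.003 m and height (world z) of cell1_mid between 0.0417 and 0.0457 m and angle between cell1_mid's own z axis and vertical below 0.035 rad)) and ((horizontal distance between cell2_mid and mount1 below 0.003 m and height (world z) of cell2_mid between 0.0417 and 0.0457 m and angle between cell2_mid's own z axis and vertical below 0.035 rad) or (horizontal distance between cell2_mid and mount2 below 0.003 m and height (world z) of cell2_mid between 0.0417 and 0.0457 m and angle between cell2_mid's own z axis and vertical below 0.035 rad) or (horizontal distance between cell2_mid and mount3 below 0.003 m and height (world z) of cell2_mid between 0.0417 and 0.0457 m and angle between cell2_mid's own z axis and vertical below 0.035 rad)) and ((horizontal distance between cell3_mid and mount1 below 0.003 m and height (world z) of cell3_mid between 0.0417 and 0.0457 m and angle between cell3_mid's own z axis and vertical below 0.035 rad) or (horizontal distance between cell3_mid and mount2 below 0.003 m and height (world z) of cell3_mid between 0.0417 and 0.0457 m and angle between cell3_mid's own z axis and vertical below 0.035 rad) or (horizontal distance between cell3_mid and mount3 below 0.003 m and height (world z) of cell3_mid between 0.0417 and 0.0457 m and angle between cell3_mid's own z axis and vertical below 0.035 rad)) and ((horizontal distance between cell1_mid and mount1 below 0.003 m and height (world z) of cell1_mid between 0.0417 and 0.0457 m and angle between cell1_mid's own z axis and vertical below 0.035 rad) or (horizontal distance between cell2_mid and mount1 below 0.003 m and height (world z) of cell2_mid between 0.0417 and 0.0457 m and angle between cell2_mid's own z axis and vertical below 0.035 rad) or (horizontal distance between cell3_mid and mount1 below 0.003 m and height (world z) of cell3_mid between 0.0417 and 0.0457 m and angle between cell3_mid's own z axis and vertical below 0.035 rad) or (horizontal distance between cap1_mid and mount1 below 0.008 m and height (world z) of cap1_mid between 0.043 and 0.049 m and angle between cap1_mid's own z axis and vertical below 0.06 rad) or (horizontal distance between cap2_mid and mount1 below 0.008 m and height (world z) of cap2_mid between 0.043 and 0.049 m and angle between cap2_mid's own z axis and vertical below 0.06 rad) or (horizontal distance between cap3_mid and mount1 below 0.008 m and height (world z) of cap3_mid between 0.043 and 0.049 m and angle between cap3_mid's own z axis and vertical below 0.06 rad)) and ((horizontal distance between cell1_mid and mount2 below 0.003 m and height (world z) of cell1_mid between 0.0417 and 0.0457 m and angle between cell1_mid's own z axis and vertical below 0.035 rad) or (horizontal distance between cell2_mid and mount2 below 0.003 m and height (world z) of cell2_mid between 0.0417 and 0.0457 m and angle between cell2_mid's own z axis and vertical below 0.035 rad) or (horizontal distance between cell3_mid and mount2 below 0.003 m and height (world z) of cell3_mid between 0.0417 and 0.0457 m and angle between cell3_mid's own z axis and vertical below 0.035 rad) or (horizontal distance between cap1_mid and mount2 below 0.008 m and height (world z) of cap1_mid between 0.043 and 0.049 m and angle between cap1_mid's own z axis and vertical below 0.06 rad) or (horizontal distance between cap2_mid and mount2 below 0.008 m and height (world z) of cap2_mid between 0.043 and 0.049 m and angle between cap2_mid's own z axis and vertical below 0.06 rad) or (horizontal distance between cap3_mid and mount2 below 0.008 m and height (world z) of cap3_mid between 0.043 and 0.049 m and angle between cap3_mid's own z axis and vertical below 0.06 rad)) and ((horizontal distance between cell1_mid and mount3 below 0.003 m and height (world z) of cell1_mid between 0.0417 and 0.0457 m and angle between cell1_mid's own z axis and vertical below 0.035 rad) or (horizontal distance between cell2_mid and mount3 below 0.003 m and height (world z) of cell2_mid between 0.0417 and 0.0457 m and angle between cell2_mid's own z axis and vertical below 0.035 rad) or (horizontal distance between cell3_mid and mount3 below 0.003 m and height (world z) of cell3_mid between 0.0417 and 0.0457 m and angle between cell3_mid's own z axis and vertical below 0.035 rad) or (horizontal distance between cap1_mid and mount3 below 0.008 m and height (world z) of cap1_mid between 0.043 and 0.049 m and angle between cap1_mid's own z axis and vertical below 0.06 rad) or (horizontal distance between cap2_mid and mount3 below 0.008 m and height (world z) of cap2_mid between 0.043 and 0.049 m and angle between cap2_mid's own z axis and vertical below 0.06 rad) or (horizontal distance between cap3_mid and mount3 below 0.008 m and height (world z) of cap3_mid between 0.043 and 0.049 m and angle between cap3_mid's own z axis and vertical below 0.06 rad)) and ((x of cap1_mid in the frame of tray between -0.085 and 0.085 m and y of cap1_mid in the frame of tray between -0.025 and 0.025 m and z of cap1_mid in the frame of tray below 0.024 m) or (horizontal distance between cap1_mid and mount1 below 0.008 m and height (world z) of cap1_mid between 0.043 and 0.049 m and angle between cap1_mid's own z axis and vertical below 0.06 rad) or (horizontal distance between cap1_mid and mount2 below 0.008 m and height (world z) of cap1_mid between 0.043 and 0.049 m and angle between cap1_mid's own z axis and vertical below 0.06 rad) or (horizontal distance between cap1_mid and mount3 below 0.008 m and height (world z) of cap1_mid between 0.043 and 0.049 m and angle between cap1_mid's own z axis and vertical below 0.06 rad)) and ((x of cap2_mid in the frame of tray between -0.085 and 0.085 m and y of cap2_mid in the frame of tray between -0.025 and 0.025 m and z of cap2_mid in the frame of tray below 0.024 m) or (horizontal distance between cap2_mid and mount1 below 0.008 m and height (world z) of cap2_mid between 0.043 and 0.049 m and angle between cap2_mid's own z axis and vertical below 0.06 rad) or (horizontal distance between cap2_mid and mount2 below 0.008 m and height (world z) of cap2_mid between 0.043 and 0.049 m and angle between cap2_mid's own z axis and vertical below 0.06 rad) or (horizontal distance between cap2_mid and mount3 below 0.008 m and height (world z) of cap2_mid between 0.043 and 0.049 m and angle between cap2_mid's own z axis and vertical below 0.06 rad)) and ((x of cap3_mid in the frame of tray between -0.085 and 0.085 m and y of cap3_mid in the frame of tray between -0.025 and 0.025 m and z of cap3_mid in the frame of tray below 0.024 m) or (horizontal distance between cap3_mid and mount1 below 0.008 m and height (world z) of cap3_mid between 0.043 and 0.049 m and angle between cap3_mid's own z axis and vertical below 0.06 rad) or (horizontal distance between cap3_mid and mount2 below 0.008 m and height (world z) of cap3_mid between 0.043 and 0.049 m and angle between cap3_mid's own z axis and vertical below 0.06 rad) or (horizontal distance between cap3_mid and mount3 below 0.008 m and height (world z) of cap3_mid between 0.043 and 0.049 m and angle between cap3_mid's own z axis and vertical below 0.06 rad))), for 0.3 s.
2. first stroke: pump lever pressed all the way down (value of joint pump above 0.4 rad), for 0.05 s.
3. first stroke: lever let all the way up (value of joint pump below 0.05 rad), for 0.05 s.
4. second stroke: pump lever pressed all the way down (value of joint pump above 0.4 rad), for 0.05 s.
5. second stroke: lever let all the way up (value of joint pump below 0.05 rad), for 0.05 s.
6. third stroke: pump lever pressed all the way down (value of joint pump above 0.4 rad), for 0.05 s.
7. third stroke: lever let all the way up (value of joint pump below 0.05 rad), for 0.05 s.
8. fourth stroke: pump lever pressed all the way down (value of joint pump above 0.4 rad), for 0.05 s.
9. fourth stroke: lever let all the way up (value of joint pump below 0.05 rad), for 0.05 s.
At the end, for the whole second after the job is handed in: Every cell present is seated on its own mount (within 3 mm of centre, 2 mm of seated height, 2 degrees of level); a mount without a cell has a cap level on it (within 8 mm of centre); all other caps lie flat in the tray; the lever is fully up (below 0.05 rad) (all of step 1 and value of joint pump below 0.05 rad); the robot touches nothing.
It fails at once if the red torch is knocked over (angle between flashlight's own z axis and vertical above 0.6 rad).
It fails at once if the oil bottle is knocked over (angle between oil_bottle's own z axis and vertical above 0.6 rad).
Of cell1, cell2, cell3 only 2 to 3 are there at a start; the rules pass over those that are not, and their reading is None.
At some moment in a run one of cell1, cell2, cell3 may be knocked a few centimetres aside while the robot is not near it.
Once in a run the grip may slacken for a moment while it holds something.
It also fails if it takes over 210 s, if anything falls off the work surface, if the arm or the gripper's body presses on something with over 40 N, if the wrist force passes 120 N, or if a joint passes its speed limit or range.

### The arm

A 6-joint arm with a two-finger parallel gripper is mounted at the origin on a cart in front of the work surface, level with it; the furniture and walls round the work are solid. World frame = base frame: x ahead of the robot, y to its left, z up, the work surface at z = 0. Lengths are in m, angles in rad, forces in N, time in s.
With the tool pointing down it reaches from about 0.35 to 0.775 m from the base axis. Payload 5.5 kg.
Tool frame: the origin (TCP) lies at the very end of the fingers, on their centre line; the grasp point (between the pads) lies env.pinch_z behind it (env.pinch_z is the distance from the TCP to the grasp point, in m); z points along the fingers, y is the line along which they close (so a half turn about z gives the same grasp; the last joint's range is limited). The gripper opens to 85 mm and grips with 20 to 120 N. Pads are 22 mm wide; open, the fingers measure 114 mm over their backs; the gripper's body (76 mm by 85 mm) begins 54 mm behind the grasp point. The pads swing forward as they close: fully open they stand 13 mm farther back than shut.
Start: joints at [1.125, 0.313, 0.046, 1.304, 0, 1.431], TCP at [0.173, 0.548, 0.231] pointing down, gripper open.
Joint ranges: [-2.76, 2.76], [-0.86, 1.69], [-1.03, 1.26], [-2.2, 2.34], [-1.47, 1.5], [-3.14, 3.14]. Speed limits (rad/s): [2.57, 2.57, 3.14, 3.14, 3.14, 3.14].

### API

Orientations are given as a unit quaternion [w, x, y, z].
In Python, from workcell import env, eyes gives the robot as it stands.
- The arm moves only by the shell command python3 -m jog 'ROWS' [FORCE]. ROWS is JSON, one flat list of numbers, 7 for each row, row after row: the shift along the world's x, y, z as a fraction of full scale, then the turn, a rotation vector about the world's x, y, z as a fraction of full scale, then the opening, from -1 (shut) to 1 (fully open), so that 0 is half open. A call has 1 to 12 rows; each row is the pose to reach, as a shift and turn from the pose commanded when the call began, turning the shorter way round; what a row does not reach only later rows make up. Full scale, the value 1, is 20 cm for a shift and pi rad for a turn. A row lasts 1/12 s, in which the tool goes at most 41.7 mm and 7.16 degrees, less where a joint would pass 70% of its speed; a pose out of reach is approached as far as the arm can. A call with a number of a shift or a turn outside -1 to 1 is refused whole. A call with a gripper value outside its range is refused whole. The fingers move at their own pace and stop on an object; FORCE is the grip in N (left out, the last holds). Time passes only in rows, so rows that repeat a pose let the fingers close. It gives the time, the measured TCP pose, the force, the opening and the grip force at its end, in the units of the state.
- env.get_state(): the state, without advancing time (a new reading comes with each control period).
- eyes.read_camera(name): name is "scene" or "top" or "wrist"; returns (picture, depth): 420x560x3 uint8, red, green, blue; 420x560 float32, m along the optical axis (not along the pixel's ray), 0 where there is no reading.
- eyes.calibration(name): a dict with "fx", "fy", "cx", "cy" (pixels), "k1" (the pictures are not rectified: a ray, as slopes to the right and down, at radius r is drawn at 1 + k1 r^2 times it, then the intrinsics apply), "R" (3x3) and "t" (3): a world point X has camera coordinates R X + t; the wrist camera has in their place "tool_from_camera" (4x4, takes a point from camera to tool coordinates, whose origin is the TCP and whose axes are the flange's). Camera axes: x right, y down, z forward; pixel columns grow to the right and rows downward; lengths in m; the calibration is good to about 2 mm. A picture is of the moment at which its call begins: read the wrist's pose just before it. calibration takes no time and is no camera call.
- env.hand_in(): hands the job in; it is judged then, once.
The state is a dict: "clock": time; "joint_pos": joint angles; "qvel": joint speeds; "tau": joint torques, N m; "tcp_pos": TCP position; "orientation": TCP orientation; "wrist_force": force on the tool from outside, world axes, zero at the start; "ft_torque": the same for the moment, N m; "finger_gap": finger opening in m; "grip_force": force on a finger pad.
Only numpy, scipy, OpenCV 4.12 (cv2) and the standard library are available. Lean on these libraries where they do the work, as an engineer would, in place of code of your own. Each camera call takes 0.05 s, during which the arm holds its last target. There are 200 camera calls.

## Working session

There is one attempt and no reset: what is moved stays moved. The work goes in short steps, Python scripts to look and compute and a shell command to move; the robot and the scene stay as the last step left them, time stands still between calls to the robot, and variables do not carry over. Pictures are saved under pics/ and viewed, at most 14 in all, crops included, and the job is handed in when it is done.

```bash
mkdir -p pics; ls
cat > h.py <<'E'
import numpy as np, cv2
from workcell import env, eyes
from scipy.spatial.transform import Rotation as R
def cloud(name):
    s=env.get_state(); im,d=eyes.read_camera(name); c=eyes.calibration(name)
    K=np.array([[c['fx'],0,c['cx']],[0,c['fy'],c['cy']],[0,0,1]])
    v,u=np.mgrid[0:420,0:560]
    p=cv2.undistortPoints(np.stack([u,v],-1).reshape(-1,1,2).astype(float),K,np.array([c['k1'],0,0,0.])).reshape(420,560,2)
    X=np.concatenate([p,np.ones((420,560,1))],-1)*d[...,None]
    if name=='wrist':
        T=np.array(c['tool_from_camera']); X=X@T[:3,:3].T+T[:3,3]
        q=s['orientation']; X=X@R.from_quat([q[1],q[2],q[3],q[0]]).as_matrix().T+np.array(s['tcp_pos'])
    else: X=(X-np.array(c['t']))@np.array(c['R'])
    X[d==0]=np.nan
    return im,X
def save(n,im): cv2.imwrite('pics/'+n,im[...,::-1])
E
python3 - <<'E'
from h import *
for n in('top','scene'):
    im,X=cloud(n); save(n+'0.png',im); np.savez(n+'0.npz',im=im,X=X)
s=env.get_state(); print(s, env.pinch_z)
E
```

```text
pics
{'clock': 0.1, 'joint_pos': array([1.12540804e+00, 3.13915588e-01, 4.50978119e-02, 1.30359035e+00,
       3.19465852e-05, 1.43122379e+00]), 'qvel': array([ 0.00246053, -0.00338758,  0.00015248, -0.0005665 ,  0.00085272,
        0.00051184]), 'tau': array([ 3.34498247e-03, -4.81723809e+01,  2.99245012e+01,  1.27020225e-02,
       -1.39397653e-04, -5.34532418e-07]), 'tcp_pos': array([0.17290639, 0.54791845, 0.2305057 ]), 'orientation': array([-2.47658548e-04,  1.52312686e-01,  9.88332027e-01, -7.67068994e-04]), 'wrist_force': array([-0.33508223,  0.47415924,  0.27653721]), 'ft_torque': array([ 0.02290223, -0.00591691,  0.04490481]), 'grip_force': 0.0, 'finger_gap': 0.08573729343277087} 0.0187
```

View pics/top0.png

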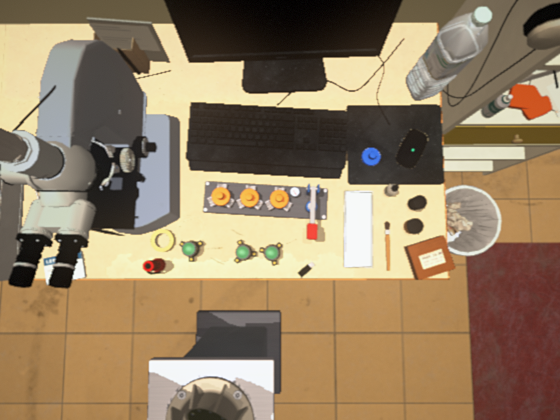

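View pics/scene0.png

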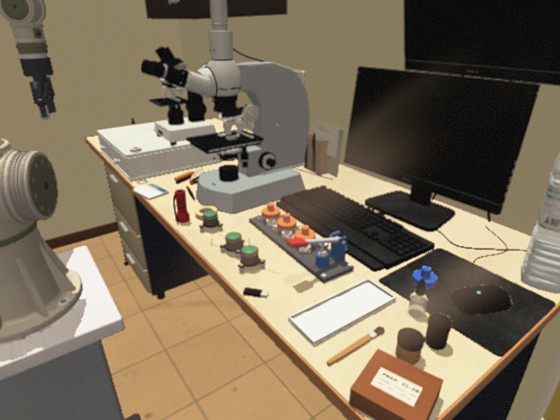

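The top view shows three cells (green lenses at (190,248), (243,251), (271,252)), orange caps at (221,198), (250,198), (280,199), the red pad at (312,231), the tray at (357,229), the torch at (153,266) and the bottle near (392,189). The blue cap at (371,156) is a decoy. Next I'll measure the positions.

Run:
```python
from h import *
z=np.load('top0.npz'); im,X=z['im'],z['X']
hsv=cv2.cvtColor(im,cv2.COLOR_RGB2HSV); H,S,V=[hsv[...,i].astype(int) for i in range(3)]
def comps(m,name,mn=15):
    n,l,st,c=cv2.connectedComponentsWithStats(m.astype(np.uint8))
    for i in range(1,n):
        if st[i,4]>=mn:
            P=X[l==i]; P=P[~np.isnan(P[:,0])]
            if len(P)==0: continue
            print(name,c[i].round(1),st[i,4],'med',np.median(P,0).round(4),'min',P.min(0).round(3),'max',P.max(0).round(3))
box=np.zeros(H.shape,bool); box[140:285,135:440]=1
comps(box&(H>40)&(H<85)&(S>60),'green')
comps(box&(H>5)&(H<20)&(S>170)&(V>130),'orange')
comps(box&((H<5)|(H>174))&(S>150),'red')
comps(box&(V>225)&(S<25),'white',40)
comps(box&(H>100)&(H<130)&(S>150),'blue')
b=box&(X[...,2]>0.007)&(X[...,2]<0.018)&(X[...,0]>.3); b[:175]=0;b[225:]=0; b[:,330:]=0;b[:,:200]=0
P=X[b]; r=cv2.minAreaRect(P[:,:2].astype(np.float32)*1000);print('bench',len(P),r)
w=box&(V>200)&(S<40); w[:,:340]=0; w[:,376:]=0; w[:188]=0;w[269:]=0
print('tray',cv2.minAreaRect(X[w][:,:2].astype(np.float32)*1000))
big=cv2.resize(im[140:285,135:440],None,fx=2.6,fy=2.6,interpolation=cv2.INTER_CUBIC); save('crop1.png',big)
```

```text
green [412.5 149.5] 18 med [ 0.6867 -0.5205  0.0325] min [ 0.683 -0.526  0.031] max [ 0.691 -0.514  0.036]
green [188.4 248.5] 116 med [0.4325 0.0552 0.0442] min [0.419 0.041 0.04 ] max [0.446 0.069 0.049]
green [242.1 251.9] 115 med [ 0.4234 -0.0802  0.0441] min [ 0.411 -0.095  0.04 ] max [ 0.438 -0.065  0.05 ]
green [271.4 252.5] 116 med [ 0.4219 -0.1529  0.044 ] min [ 0.408 -0.168  0.04 ] max [ 0.436 -0.14   0.05 ]
orange [226.5 196.4] 28 med [ 0.5666 -0.0407  0.043 ] min [ 0.542 -0.046  0.037] max [ 0.584 -0.026  0.047]
orange [251.7 196.9] 113 med [ 0.5623 -0.1044  0.0442] min [ 0.539 -0.12   0.01 ] max [ 0.583 -0.087  0.065]
orange [221.9 195.4] 61 med [ 0.5654 -0.029   0.0442] min [ 0.555 -0.039  0.038] max [ 0.578 -0.018  0.065]
orange [280.3 197.6] 163 med [ 0.5599 -0.1783  0.0446] min [ 0.536 -0.194  0.039] max [ 0.578 -0.153  0.067]
orange [424.9 256.8] 571 med [ 0.4195 -0.5403  0.0319] min [ 0.354 -0.58  -0.   ] max [ 0.46  -0.503  0.036]
red [311.7 231.2] 141 med [ 0.4732 -0.2516  0.0932] min [ 0.456 -0.262  0.087] max [ 0.49  -0.24   0.099]
red [148.6 265.6] 73 med [0.3912 0.1384 0.0859] min [0.379 0.128 0.079] max [0.403 0.152 0.091]
white [312.1 204.1] 123 med [ 0.5401 -0.2549  0.0744] min [ 0.495 -0.263  0.039] max [ 0.584 -0.247  0.086]
white [294.3 191.3] 52 med [ 0.5793 -0.212   0.0318] min [ 0.569 -0.222  0.027] max [ 0.587 -0.204  0.036]
white [357.6 229.3] 2039 med [ 0.4796 -0.3794  0.0028] min [ 0.386 -0.415 -0.003] max [ 0.582 -0.34   0.016]
blue [370.5 156.4] 251 med [ 0.6715 -0.4137  0.017 ] min [ 0.651 -0.444  0.001] max [ 0.696 -0.393  0.038]
bench 2480 ((575.3785400390625, -138.5745849609375), (328.809326171875, 117.42227935791016), 86.61417388916016)
tray ((480.0162353515625, -389.6440124511719), (49.659820556640625, 211.02777099609375), 66.87186431884766)
```

View pics/crop1.png

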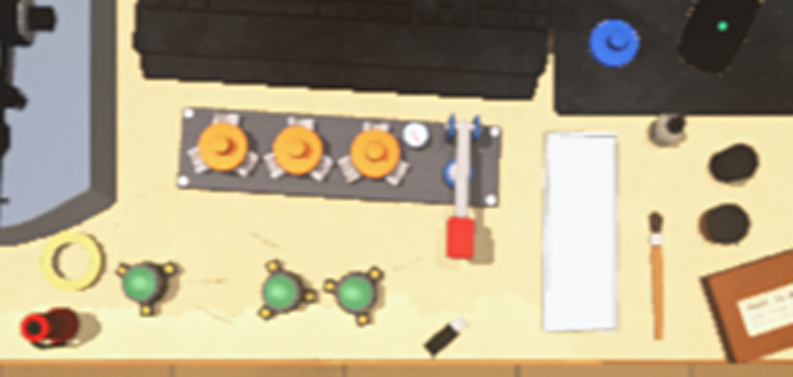

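The crop confirms three cells with yellow ball feet. The three orange caps on the mounts are the right ones, and the blue one at crop (614,42) is the decoy. Now I'll check clearance for the first move.

Run:
```python
from h import *
np.set_printoptions(suppress=True,precision=4)
for n in('top','scene'):
    X=np.load(n+'0.npz')['X'].reshape(-1,3); X=X[~np.isnan(X[:,0])]
    for a in np.arange(-.1,.6,.1):
        m=(X[:,1]>a)&(X[:,1]<a+.1)&(X[:,2]>.12)&(X[:,0]>.22)&(X[:,0]<.9)
        P=X[m]
        if len(P):print(n,round(a,1),len(P),P[P[:,0].argmin()],P[:,2].max())
print(eyes.calibration('wrist'))
```

```text
top 0.0 2 [0.8994 0.0401 0.1273] 0.12734374294068737
top 0.1 16750 [0.3687 0.1725 0.3764] 0.5293031148300605
top 0.2 6539 [0.3706 0.2404 0.3777] 0.5038468303819311
top 0.3 1 [0.5499 0.3005 0.3629] 0.36293121283240876
scene 0.1 10229 [0.3705 0.1657 0.3792] 0.537088983699065
scene 0.2 1083 [0.3704 0.2402 0.3783] 0.5349910941413452
scene 0.4 202 [0.5089 0.4963 0.1228] 0.15680695518194243
scene 0.5 2379 [0.22   0.5508 0.5153] 0.5676177207300537
{'fx': 289.5453619203, 'fy': 289.5453619203, 'cx': 282.02335080015615, 'cy': 204.7325829177809, 'k1': -0.04060591099599759, 'tool_from_camera': array([[ 0.0006, -0.9543, -0.2989,  0.076 ],
       [ 1.    ,  0.0007, -0.0004, -0.0009],
       [ 0.0006, -0.2989,  0.9543, -0.1423],
       [ 0.    ,  0.    ,  0.    ,  1.    ]])}
```

```bash
python3 -m jog '[0.03,-0.2,0.1,0,0,0,1, 0.06,-0.4,0.1,0,0,0,1, 0.1,-0.6,0.1,0,0,0,1, 0.13,-0.8,0.1,0,0,0,1, 0.17,-1,0.1,0,0,0,1, 0.17,-1,0.1,0,0,0,1]'
python3 -m jog '[0.07,-0.18,0,0,0,0,1, 0.15,-0.36,0,0,0,0,1, 0.23,-0.52,0,0,0,0,1, 0.32,-0.66,0,0,0,0,1, 0.41,-0.8,0,0,0,0,1, 0.5,-0.95,0,0,0,0,1, 0.5,-0.95,0,0,0,0,1]'
```

```text
clock: 0.6
tcp_pos: [0.2063, 0.3423, 0.2508]
orientation: [-0.0, 0.154, 0.988, -0.002]
wrist_force: [-0.1, -0.3, -0.8]
finger_gap: 0.0854
grip_force: 0.0
clock: 1.18
tcp_pos: [0.3101, 0.1543, 0.2512]
orientation: [0.001, 0.157, 0.988, -0.001]
wrist_force: [0.8, 0.6, 0.3]
finger_gap: 0.0858
grip_force: 0.0
```

```bash
python3 -m jog '[0.08,-0.2,0,0,0,0,1, 0.2,-0.4,0,0,0,0,1, 0.3,-0.55,0,0,0,0,1, 0.45,-0.7,0,0,0,0,1, 0.55,-0.85,0,0,0,0,1, 0.65,-1,0,0,0,0,1, 0.65,-1,0,0,0,0,1, 0.65,-1,0,0,0,0,1]'
python3 -m jog '[0,-0.15,0,0,0,0,1, 0,-0.3,-0.1,0,0,0,1, 0,-0.3,-0.1,0,0,0,1, 0,-0.3,-0.1,0,0,0,1]'
cat > meas.py <<'E'
from h import *
import sys
im,X=cloud('wrist'); save(sys.argv[1],im); np.savez('w.npz',im=im,X=X)
hsv=cv2.cvtColor(im,cv2.COLOR_RGB2HSV); H,S,V=[hsv[...,i].astype(int) for i in range(3)]
def comps(m,name,mn):
    n,l,st,c=cv2.connectedComponentsWithStats(m.astype(np.uint8))
    for i in range(1,n):
        if st[i,4]>=mn:
            P=X[l==i]; P=P[~np.isnan(P[:,0])]
            if len(P)<5: continue
            (cx,cy),r=cv2.minEnclosingCircle(P[:,:2].astype(np.float32))
            print(name,c[i].round(0),st[i,4],'med',np.median(P,0).round(4),'circ',np.round([cx,cy,r],4))
comps((H>40)&(H<85)&(S>60),'green',100)
O=(H>5)&(H<20)&(S>150)&(V>100)
comps(O&(abs(X[...,2]-.044)<.006),'disc44',150)
comps(O&(abs(X[...,2]-.062)<.005),'knob62',30)
comps(O&(abs(X[...,2]-.017)<.004),'disc17',150)
comps(O&(abs(X[...,2]-.035)<.004),'knob35',30)
comps(((H<5)|(H>174))&(S>150)&(X[...,2]>.03),'red',100)
Y=(H>17)&(H<32)&(S>130)&(X[...,2]>.005)&(X[...,2]<.05)
comps(Y,'yel',6)
E
python3 meas.py w1.png
```

```text
clock: 1.85
tcp_pos: [0.4377, -0.0425, 0.2505]
orientation: [-0.001, 0.154, 0.988, 0.0]
wrist_force: [-0.4, 0.4, 0.1]
finger_gap: 0.0855
grip_force: 0.0
clock: 2.18
tcp_pos: [0.4359, -0.1008, 0.2303]
orientation: [-0.001, 0.153, 0.988, 0.001]
wrist_force: [0.0, 1.2, -0.1]
finger_gap: 0.0855
grip_force: 0.0
green [411. 141.] 598 med [0.4324 0.0516 0.0441] circ [0.4327 0.0526 0.0161]
green [294. 169.] 572 med [ 0.4241 -0.0834  0.0439] circ [ 0.4246 -0.0834  0.0159]
green [234. 187.] 551 med [ 0.4225 -0.1562  0.0439] circ [ 0.4228 -0.1566  0.0161]
disc44 [365. 257.] 557 med [ 0.5573 -0.0339  0.0437] circ [ 0.5661 -0.0266  0.0238]
disc44 [313. 272.] 702 med [ 0.5571 -0.0983  0.0437] circ [ 0.5624 -0.1001  0.024 ]
disc44 [257. 285.] 667 med [ 0.5539 -0.1708  0.0439] circ [ 0.5599 -0.1749  0.0243]
knob62 [314. 282.] 145 med [ 0.5621 -0.1     0.0616] circ [ 0.5628 -0.0999  0.0093]
knob62 [256. 295.] 140 med [ 0.5592 -0.1746  0.0618] circ [ 0.5597 -0.1752  0.0093]
knob35 [  2. 268.] 50 med [ 0.4354 -0.5079  0.0324] circ [ 0.4345 -0.511   0.0106]
red [502.  76.] 766 med [0.3898 0.1311 0.0846]
[... 1678 characters left out ...]
73. 312.] 6 med [ 0.6264 -0.176   0.0112] circ [ 0.6262 -0.1768  0.0024]
yel [338. 316.] 7 med [ 0.6565 -0.0852  0.0179] circ [ 0.6565 -0.0847  0.002 ]
yel [326. 318.] 12 med [ 0.6554 -0.1032  0.017 ] circ [ 0.6543 -0.1025  0.0044]
yel [334. 317.] 6 med [ 0.656  -0.0914  0.0187] circ [ 0.656  -0.092   0.0022]
yel [318. 320.] 6 med [ 0.6547 -0.1156  0.0183] circ [ 0.6544 -0.1144  0.0023]
yel [284. 327.] 12 med [ 0.6518 -0.1661  0.0181] circ [ 0.6527 -0.1657  0.0048]
yel [282. 337.] 6 med [ 0.6647 -0.1746  0.0211] circ [ 0.6649 -0.1742  0.0031]
yel [305. 342.] 6 med [ 0.6836 -0.1442  0.0217] circ [ 0.6827 -0.1436  0.0035]
yel [438. 378.] 6 med [0.8149 0.0385 0.0283] circ [0.8163 0.0389 0.0033]
```

View pics/w1.png

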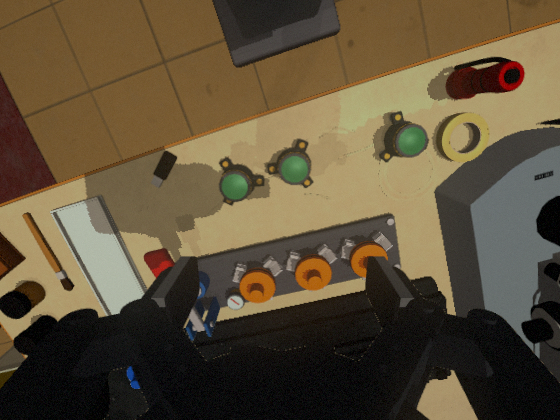

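The wrist view shows the cells at pixels (411,141), (294,169) and (234,187), and the caps at (365,257), (313,272) and (257,285). Their heights agree with the given sizes. I'll take cap 3 first.

```bash
python3 -c "
from h import *
s=env.get_state();print(s['joint_pos'].round(3),s['tcp_pos'],s['clock'])
im,X=cloud('top');z=X[...,2];m=(X[...,0]>.36)&(X[...,0]<.6)&(X[...,1]>-.45)&(X[...,1]<-.32)&(z>.007)&(z<.016)
print(m.sum(),cv2.minAreaRect(X[m][:,:2].astype(np.float32)*1000))
v,u=np.nonzero(m);
im2,X2=cloud('wrist');hsv=cv2.cvtColor(im2,cv2.COLOR_RGB2HSV);P=X2[(hsv[...,1]<40)&(hsv[...,2]>130)&(X2[...,0]>.36)&(X2[...,1]<-.32)&(X2[...,1]>-.45)&(abs(X2[...,2]-.005)<.01)]
print(len(P),cv2.minAreaRect(P[:,:2].astype(np.float32)*1000))
"
python3 -m jog '[0.2,-0.12,-0.2,0,0,0,0, 0.4,-0.24,-0.4,0,0,0,0, 0.6,-0.37,-0.55,0,0,0,0, 0.62,-0.37,-0.65,0,0,0,0, 0.62,-0.37,-0.65,0,0,0,0, 0.62,-0.37,-0.65,0,0,0,0]'
```

```text
[-4.060e-01  6.900e-02 -2.580e-01  1.246e+00  1.000e-03 -1.010e-01] [ 0.43619599 -0.10035305  0.23102182] 2.2333
277 ((486.93975830078125, -395.80255126953125), (108.93183898925781, 207.2505645751953), 88.27532196044922)
4345 ((475.5469970703125, -387.2458801269531), (85.13949584960938, 181.88055419921875), 88.72301483154297)
clock: 2.83
tcp_pos: [0.562, -0.175, 0.0965]
orientation: [-0.002, 0.152, 0.988, 0.001]
wrist_force: [0.0, -0.9, 0.6]
finger_gap: 0.0429
grip_force: 0.0
```

```bash
python3 -m jog '[-0.01,0,-0.12,0,0,0,0, -0.01,0,-0.25,0,0,0,0, -0.01,0,-0.25,0,0,0,0, -0.01,0,-0.25,0,0,0,0, -0.01,0,-0.25,0,0,0,-0.7, -0.01,0,-0.25,0,0,0,-1, -0.01,0,-0.25,0,0,0,-1, -0.01,0,-0.25,0,0,0,-1]' 30
python3 -m jog '[0,0,0.2,0,0,0,-1, 0,0,0.4,0,0,0,-1, 0,0,0.4,0,0,0,-1]' 30
```

```text
clock: 3.5
tcp_pos: [0.5606, -0.1758, 0.0538]
orientation: [0.002, 0.152, 0.988, -0.0]
wrist_force: [-0.7, 2.9, 7.9]
finger_gap: 0.0161
grip_force: 29.4
clock: 3.75
tcp_pos: [0.5634, -0.1777, 0.14]
orientation: [0.006, 0.152, 0.988, -0.002]
wrist_force: [1.2, -0.3, 0.1]
finger_gap: 0.0163
grip_force: 29.5
```

```bash
python3 -m jog '[0,0,0.3,0,0,0,-1, -0.07,-0.2,0.3,0,0,0,-1, -0.14,-0.4,0.3,0,0,0,-1, -0.22,-0.6,0.3,0,0,0,-1, -0.22,-0.71,0.3,0,0,0,-1, -0.22,-0.71,0.3,0,0,0,-1, -0.22,-0.71,0.3,0,0,0,-1]' 30
python3 - <<'E'
from h import *
im,X=cloud('wrist'); save('w2.png',im); np.savez('w2.npz',im=im,X=X)
print(env.get_state()['tcp_pos'])
m=(X[...,2]>.006)&(X[...,2]<.016)&(abs(X[...,0]-.48)<.12)&(abs(X[...,1]+.378)<.05)
hsv=cv2.cvtColor(im,cv2.COLOR_RGB2HSV);m&=(hsv[...,1]<60)&(hsv[...,2]>120)
print(m.sum(),cv2.minAreaRect(X[m][:,:2].astype(np.float32)*1000))
E
```

```text
clock: 4.33
tcp_pos: [0.5147, -0.3194, 0.1917]
orientation: [0.001, 0.154, 0.988, -0.0]
wrist_force: [0.2, -0.0, -0.1]
finger_gap: 0.0158
grip_force: 29.6
[ 0.51490049 -0.3180363   0.1916291 ]
1034 ((484.67779541015625, -382.32135009765625), (74.50000762939453, 199.49879455566406), 88.34945678710938)
```

View pics/w2.png

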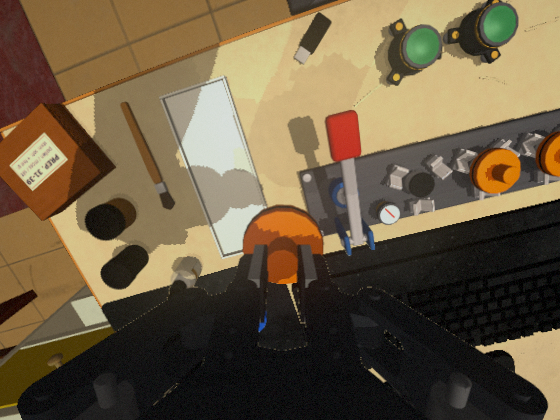

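```bash
python3 -m jog '[0.08,-0.2,0,0,0,0,-1, 0.15,-0.33,-0.2,0,0,0,-1, 0.15,-0.33,-0.4,0,0,0,-1, 0.15,-0.33,-0.6,0,0,0,-1, 0.15,-0.33,-0.72,0,0,0,-1, 0.15,-0.33,-0.8,0,0,0,-1, 0.15,-0.33,-0.81,0,0,0,-1, 0.15,-0.33,-0.81,0,0,0,-1]' 30
python3 -m jog '[0,0,0,0,0,0,-0.3, 0,0,0,0,0,0,0, 0,0,0.1,0,0,0,0, 0,0,0.25,0,0,0,0, 0,0,0.45,0,0,0,0, 0,0,0.45,0,0,0,0]' 30
```

```text
clock: 5.05
tcp_pos: [0.5451, -0.3815, 0.0284]
orientation: [-0.001, 0.151, 0.988, 0.001]
wrist_force: [0.8, 0.1, 0.3]
finger_gap: 0.0159
grip_force: 35.0
clock: 5.55
tcp_pos: [0.5492, -0.387, 0.13]
orientation: [0.006, 0.152, 0.988, -0.004]
wrist_force: [0.3, -0.4, 1.5]
finger_gap: 0.0427
grip_force: 0.0
```

```bash
python3 -m jog '[0,0.2,0,0,0,0,0, 0.02,0.4,0,0,0,0,0, 0.04,0.6,0,0,0,0,0, 0.06,0.8,0,0,0,0,0, 0.06,1,0,0,0,0,0, 0.06,1,0,0,0,0,0, 0.06,1,0,0,0,0,0, 0.06,1,0,0,0,0,0]'
```

```text
clock: 6.22
tcp_pos: [0.5582, -0.184, 0.121]
orientation: [0.002, 0.152, 0.988, -0.001]
wrist_force: [0.7, 0.3, -0.6]
finger_gap: 0.0431
grip_force: 0.0
```

```bash
python3 -m jog '[0.02,0.2,0,0,0,0,0, 0.02,0.42,-0.05,0,0,0,0, 0.02,0.42,-0.15,0,0,0,0, 0.02,0.42,-0.3,0,0,0,0, 0.02,0.42,-0.34,0,0,0,0, 0.02,0.42,-0.34,0,0,0,-0.7, 0.02,0.42,-0.34,0,0,0,-1, 0.02,0.42,-0.34,0,0,0,-1, 0.02,0.42,-0.34,0,0,0,-1]' 30
python3 -m jog '[0,0,0.2,0,0,0,-1, 0,0,0.4,0,0,0,-1, 0,-0.2,0.45,0,0,0,-1, 0,-0.4,0.45,0,0,0,-1, 0,-0.6,0.45,0,0,0,-1, 0,-0.8,0.45,0,0,0,-1, 0,-1,0.45,0,0,0,-1, 0,-1,0.45,0,0,0,-1, 0,-1,0.45,0,0,0,-1]' 30
```

```text
clock: 6.97
tcp_pos: [0.5624, -0.1009, 0.0529]
orientation: [0.001, 0.153, 0.988, -0.0]
wrist_force: [0.2, 0.5, -1.0]
finger_gap: 0.0163
grip_force: 29.2
clock: 7.72
tcp_pos: [0.561, -0.3028, 0.1422]
orientation: [0.001, 0.155, 0.988, -0.0]
wrist_force: [-0.1, 0.8, 0.2]
finger_gap: 0.0163
grip_force: 29.5
```

```bash
python3 -m jog '[-0.2,-0.2,0,0,0,0,-1, -0.38,-0.4,0,0,0,0,-1, -0.38,-0.4,-0.15,0,0,0,-1, -0.38,-0.4,-0.3,0,0,0,-1, -0.38,-0.4,-0.48,0,0,0,-1, -0.38,-0.4,-0.57,0,0,0,-1, -0.38,-0.4,-0.57,0,0,0,-1, -0.38,-0.4,-0.57,0,0,0,-1]' 30
python3 -m jog '[0,0,0,0,0,0,-0.3, 0,0,0,0,0,0,0, 0,0,0.1,0,0,0,0, 0,0.1,0.25,0,0,0,0, 0,0.2,0.45,0,0,0,0, 0.2,0.4,0.5,0,0,0,0, 0.3,0.6,0.5,0,0,0,0, 0.4,0.8,0.5,0,0,0,0, 0.4,1,0.5,0,0,0,0, 0.4,1,0.5,0,0,0,0, 0.4,1,0.5,0,0,0,0]' 30
```

```text
clock: 8.38
tcp_pos: [0.485, -0.3783, 0.0274]
orientation: [-0.001, 0.152, 0.988, 0.001]
wrist_force: [0.7, -0.9, 0.7]
finger_gap: 0.0164
grip_force: 34.6
clock: 9.3
tcp_pos: [0.5664, -0.1751, 0.1293]
orientation: [0.001, 0.149, 0.989, 0.0]
wrist_force: [-0.8, -0.5, -0.2]
finger_gap: 0.0426
grip_force: 0.0
```

```bash
python3 meas.py w3.png | grep -v yel
```

```text
green [248.  18.] 1480 med [ 0.4247 -0.1574  0.0441] circ [ 0.4228 -0.1568  0.0157]
green [349.   3.] 196 med [ 0.4363 -0.0875  0.0431] circ [ 0.4342 -0.0868  0.0114]
disc44 [455. 155.] 2134 med [ 0.5607 -0.0329  0.0436] circ [ 0.5656 -0.0266  0.0244]
knob62 [473. 160.] 506 med [ 0.5655 -0.0279  0.0613] circ [ 0.5662 -0.0268  0.0097]
disc17 [ 51. 182.] 1400 med [ 0.4856 -0.3732  0.0167] circ [ 0.4867 -0.3797  0.0243]
disc17 [ 78. 237.] 1230 med [ 0.5396 -0.3759  0.0168] circ [ 0.5448 -0.3826  0.0243]
knob35 [ 32. 189.] 300 med [ 0.4866 -0.379   0.0348] circ [ 0.4868 -0.3799  0.0097]
knob35 [ 62. 247.] 280 med [ 0.5436 -0.3812  0.0348] circ [ 0.5444 -0.3826  0.0097]
red [117. 133.] 2653 med [ 0.4734 -0.2517  0.0934] circ [ 0.4744 -0.2533  0.0213]
```

```bash
python3 -c "
from h import *
print(env.get_state()['tcp_pos'])"; python3 -m jog '[0,0.2,0,0,0,0,0, 0,0.4,0,0,0,0,0, 0,0.6,0,0,0,0,0, 0,0.72,0,0,0,0,0, 0,0.72,0,0,0,0,0, 0,0.72,0,0,0,0,0, 0,0.72,0,0,0,0,0]'
```

```text
[ 0.56622118 -0.17738493  0.12914514]
clock: 9.93
tcp_pos: [0.5658, -0.037, 0.1281]
orientation: [0.001, 0.153, 0.988, -0.0]
wrist_force: [0.4, 0.2, -0.1]
finger_gap: 0.0427
grip_force: 0.0
```

```bash
python3 -m jog '[0,0.05,-0.15,0,0,0,0, 0,0.05,-0.3,0,0,0,0, 0,0.05,-0.375,0,0,0,0, 0,0.05,-0.375,0,0,0,0, 0,0.05,-0.375,0,0,0,-0.7, 0,0.05,-0.375,0,0,0,-1, 0,0.05,-0.375,0,0,0,-1, 0,0.05,-0.375,0,0,0,-1]' 30
python3 -m jog '[0,0,0.2,0,0,0,-1, 0,0,0.4,0,0,0,-1, 0,-0.2,0.45,0,0,0,-1, 0,-0.4,0.45,0,0,0,-1, 0,-0.6,0.45,0,0,0,-1, 0,-0.8,0.45,0,0,0,-1, 0,-1,0.45,0,0,0,-1, 0,-1,0.45,0,0,0,-1, 0,-1,0.45,0,0,0,-1]' 30
```

```text
clock: 10.6
tcp_pos: [0.5663, -0.0264, 0.0538]
orientation: [0.001, 0.153, 0.988, -0.0]
wrist_force: [0.2, 0.1, -0.0]
finger_gap: 0.0157
grip_force: 29.2
clock: 11.35
tcp_pos: [0.5652, -0.2283, 0.143]
orientation: [0.001, 0.154, 0.988, -0.0]
wrist_force: [-0.9, -0.2, -0.7]
finger_gap: 0.0159
grip_force: 29.5
```

```bash
python3 -m jog '[-0.12,-0.15,0.05,0,0,0,-1, -0.25,-0.3,0.05,0,0,0,-1, -0.4,-0.45,0.05,0,0,0,-1, -0.55,-0.6,0.05,0,0,0,-1, -0.7,-0.76,0,0,0,0,-1, -0.7,-0.76,-0.15,0,0,0,-1, -0.7,-0.76,-0.3,0,0,0,-1, -0.7,-0.76,-0.45,0,0,0,-1, -0.7,-0.76,-0.57,0,0,0,-1, -0.7,-0.76,-0.58,0,0,0,-1, -0.7,-0.76,-0.58,0,0,0,-1]' 30
python3 -m jog '[0,0,0,0,0,0,-0.3, 0,0,0,0,0,0,0, 0,0,0.1,0,0,0,0, 0,0,0.3,0,0,0,0, 0,0.2,0.5,0,0,0,0, 0,0.4,0.6,0,0,0,0, 0,0.6,0.7,0,0,0,0, 0,0.8,0.8,0,0,0,0, 0,1,0.9,0,0,0,0, 0,1,0.9,0,0,0,0, 0,1,0.9,0,0,0,0]' 30
python3 meas.py w4.png
```

```text
clock: 12.27
tcp_pos: [0.4248, -0.3757, 0.0257]
orientation: [-0.001, 0.152, 0.988, 0.001]
wrist_force: [0.3, 0.9, -1.5]
finger_gap: 0.0159
grip_force: 38.2
clock: 13.18
tcp_pos: [0.4261, -0.1743, 0.2112]
orientation: [0.003, 0.15, 0.989, -0.001]
wrist_force: [-1.2, 0.5, 0.4]
finger_gap: 0.0423
grip_force: 0.0
green [488. 130.] 658 med [0.4324 0.0509 0.0439] circ [0.4327 0.0519 0.0159]
green [363. 159.] 644 med [ 0.4236 -0.0841  0.0439] circ [ 0.4242 -0.0835  0.0157]
green [298. 178.] 625 med [ 0.4223 -0.1565  0.0439] circ [ 0.4229 -0.1564  0.0158]
disc17 [131. 224.] 708 med [ 0.4207 -0.3727  0.0168] circ [ 0.4257 -0.3776  0.0238]
disc17 [150. 265.] 638 med [ 0.4813 -0.3737  0.0169] circ [ 0.4867 -0.3795  0.0239]
knob35 [ 16. 263.] 1385 med [ 0.4293 -0.5315  0.0324] circ [ 0.4178 -0.5588  0.0603]
knob35 [122. 232.] 143 med [ 0.4259 -0.3769  0.0349] circ [ 0.4259 -0.3775  0.009 ]
knob35 [142. 274.] 138 med [ 0.4861 -0.3795  0.0345] circ [ 0.4862 -0.3796  0.0091]
red [552.  69.] 290 med [0.39   0.1275 0.0385] circ [0.3915 0.136  0.0124]
red [216. 253.] 186 med [ 0.4589 -0.2545  0.0966]
[... 658 characters left out ...]
 160.] 37 med [ 0.4203 -0.1107  0.017 ] circ [ 0.4216 -0.1105  0.0037]
yel [292. 161.] 9 med [ 0.4039 -0.1572  0.0381] circ [ 0.404  -0.1577  0.003 ]
yel [300. 160.] 6 med [ 0.4053 -0.1491  0.0388] circ [ 0.4052 -0.1491  0.0028]
yel [319. 173.] 35 med [ 0.4298 -0.1308  0.0172] circ [ 0.4306 -0.1312  0.004 ]
yel [370. 175.] 18 med [ 0.4508 -0.0735  0.017 ] circ [ 0.4507 -0.0734  0.0033]
yel [286. 193.] 32 med [ 0.4418 -0.1758  0.0171] circ [ 0.4422 -0.1761  0.0043]
yel [286. 288.] 18 med [ 0.5707 -0.2137  0.0162] circ [ 0.5722 -0.2151  0.0056]
yel [ 62. 290.] 7 med [ 0.4806 -0.5055  0.0246] circ [ 0.4802 -0.5058  0.0027]
yel [485. 295.] 6 med [0.6651 0.0473 0.0159] circ [0.6648 0.047  0.0031]
```

```bash
python3 -m jog '[-0.1,0.2,0.1,0,0,0,0, -0.13,0.39,0.1,0,0,0,0, -0.13,0.39,0.1,0,0,0,0, -0.13,0.39,0.1,0,0,0,0]' >/dev/null
cat > mounts.py <<'E'
from h import *
from scipy.optimize import minimize
def shape(P,c,yaw):
    # signed score: inside any vee footprint / pad
    ins=np.zeros(len(P),bool)
    for k in(-1,0,1):
        m=c+.075*k*np.array([-np.sin(yaw),np.cos(yaw)])
        d=P-m; ins|=np.hypot(*d.T)<.014
        for a in np.radians([0,120,240])+yaw:
            r=d@[np.cos(a),np.sin(a)]; t=d@[-np.sin(a),np.cos(a)]
            ins|=(abs(r-.027)<.0072)&(abs(t)<.0105)
    return ins
im,X=cloud('wrist'); save('w5.png',im)
X=X.reshape(-1,3)
m=(X[:,2]>.024)&(X[:,2]<.034)&(abs(X[:,0]-.562)<.05)&(X[:,1]>-.225)&(X[:,1]<.02)
P=X[m,:2]; print(len(P),P.min(0),P.max(0))
best=max((shape(P,np.array([x,y]),w).sum(),x,y,np.degrees(w)) for x in np.arange(.555,.5701,.001) for y in np.arange(-.108,-.092,.001) for w in np.radians(np.arange(-4,0,.4)))
print(best)
c=np.array(best[1:3]);w=np.radians(best[3]); sc=best[0]
# average over near-best
L=[(shape(P,np.array([x,y]),ww).sum(),x,y,np.degrees(ww)) for x in c[0]+np.arange(-.003,.0031,.0005) for y in c[1]+np.arange(-.003,.0031,.0005) for ww in w+np.radians([-.6,-.3,0,.3,.6])]
L=np.array(L); top=L[L[:,0]>=L[:,0].max()*.99]; print(len(top),top.mean(0),top.std(0))
x,y,d=top.mean(0)[1:];w=np.radians(d)
for k in(1,0,-1): print((x-.075*k*np.sin(w)).round(4),(y+.075*k*np.cos(w)).round(4))
E
python3 mounts.py
```

```text
1665 [ 0.52983062 -0.22490817] [0.59755505 0.01067946]
(np.int64(1294), np.float64(0.562), np.float64(-0.09899999999999999), np.float64(-3.6))
15 [ 1.28840000e+03  5.61800000e-01 -9.94333333e-02 -3.58000000e+00] [3.46025047e+00 2.44948974e-04 3.59010987e-04 2.99332591e-01]
0.5665 -0.0246
0.5618 -0.0994
0.5571 -0.1743
```

View pics/w5.png

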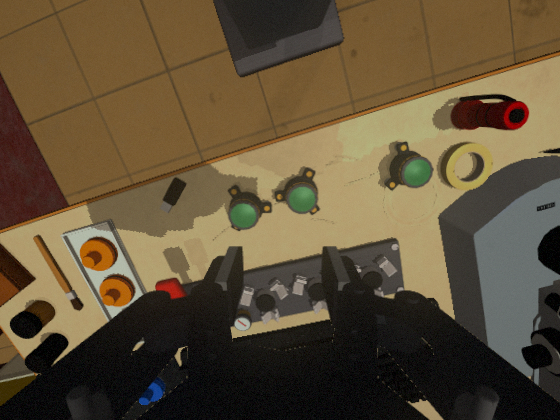

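```bash
python3 -m jog '[0.2,0,0,0,0,0,0, 0.4,-0.05,0,0,0,0,0, 0.6,-0.1,0,0,0,0,0, 0.8,-0.1,0,0,0,0,0, 1,-0.1,0,0,0,0,0, 1,-0.1,0,0,0,0,0, 1,-0.1,0,0,0,0,0, 1,-0.1,0,0,0,0,0]' 
sed -i "s/w5.png/w6.png/" mounts.py; python3 mounts.py
```

```text
clock: 14.28
tcp_pos: [0.5988, -0.1211, 0.2248]
orientation: [-0.001, 0.153, 0.988, 0.0]
wrist_force: [0.3, 0.1, -0.2]
finger_gap: 0.0428
grip_force: 0.0
3059 [ 0.5304859  -0.22481721] [0.60143271 0.01035816]
(np.int64(2426), np.float64(0.562), np.float64(-0.09999999999999999), np.float64(-3.6))
16 [ 2.4261875e+03  5.6228125e-01 -9.9531250e-02 -3.6937500e+00] [6.83939645e+00 2.48039185e-04 3.73695648e-04 2.53645299e-01]
0.5671 -0.0247
0.5623 -0.0995
0.5574 -0.1744
```

View pics/w6.png

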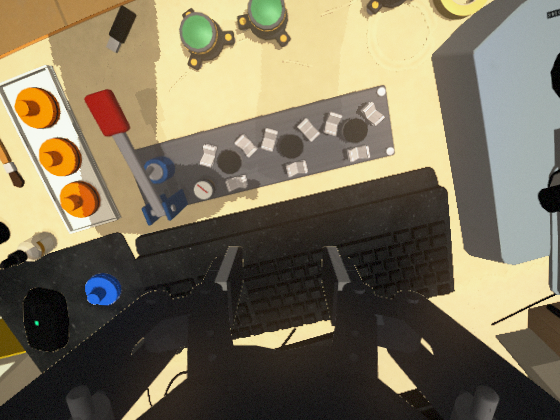

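The view is clear: the three bare mounts are at about (355,130), (291,146) and (229,160). The fit gives M1 (.567,-.0247), M2 (.5623,-.0995), M3 (.5575,-.1744) and yaw -3.6°. The cell at (.424,-.0835) goes first.

```bash
python3 -m jog '[-0.2,0.05,-0.1,0,0,-0.035,0.4, -0.4,0.1,-0.2,0,0,-0.07,0.4, -0.6,0.15,-0.3,0,0,-0.105,0.4, -0.75,0.19,-0.4,0,0,-0.14,0.4, -0.88,0.19,-0.5,0,0,-0.175,0.4, -0.88,0.19,-0.6,0,0,-0.21,0.4, -0.88,0.19,-0.6,0,0,-0.245,0.4, -0.88,0.19,-0.6,0,0,-0.282,0.4, -0.88,0.19,-0.6,0,0,-0.282,0.4, -0.88,0.19,-0.6,0,0,-0.282,0.4]'
python3 -c "
from h import *
s=env.get_state();q=s['orientation'];r=R.from_quat([q[1],q[2],q[3],q[0]]).as_matrix();print(s['tcp_pos'],np.degrees(np.arctan2(r[1,1],r[0,1])),s['joint_pos'])"
```

```text
clock: 15.17
tcp_pos: [0.4226, -0.082, 0.1072]
orientation: [0.001, 0.56, 0.828, 0.0]
wrist_force: [0.2, -0.2, -0.5]
finger_gap: 0.0597
grip_force: 0.0
[ 0.42263319 -0.08199579  0.10724617] 21.85121223997294 [-3.78503834e-01  1.17079743e-01 -5.23612042e-01  9.27999602e-01
 -5.36531588e-05  8.10917945e-01]
```

```bash
python3 -m jog '[0.005,-0.01,-0.15,0,0,0,0.4, 0.005,-0.01,-0.3,0,0,0,0.4, 0.005,-0.01,-0.4,0,0,0,0.4, 0.005,-0.01,-0.4,0,0,0,0.4, 0.005,-0.01,-0.4,0,0,0,0.2, 0.005,-0.01,-0.4,0,0,0,0, 0.005,-0.01,-0.4,0,0,0,-0.3, 0.005,-0.01,-0.4,0,0,0,-1, 0.005,-0.01,-0.4,0,0,0,-1, 0.005,-0.01,-0.4,0,0,0,-1]' 50
```

```text
clock: 16.0
tcp_pos: [0.4262, -0.0843, 0.0281]
orientation: [0.002, 0.561, 0.828, 0.001]
wrist_force: [0.8, -0.1, 7.2]
finger_gap: 0.036
grip_force: 50.2
```

```bash
python3 -m jog '[0,0,0.2,0,0,0,-1, 0,0,0.4,0,0,0,-1, 0.2,-0.02,0.4,0,0,-0.035,-1, 0.4,-0.04,0.4,0,0,-0.07,-1, 0.6,-0.08,0.4,0,0,-0.105,-1, 0.685,-0.08,0.4,0,0,-0.141,-1, 0.685,-0.08,0.4,0,0,-0.141,-1, 0.685,-0.08,0.4,0,0,-0.141,-1, 0.685,-0.08,0.4,0,0,-0.141,-1]' 50
cat > st.py <<'E'
from h import *
s=env.get_state();q=s['orientation'];r=R.from_quat([q[1],q[2],q[3],q[0]]).as_matrix();print(s['tcp_pos'].round(4),'axis',np.degrees(np.arctan2(r[1,1],r[0,1])).round(2),s['joint_pos'].round(2),s['finger_gap'],s['grip_force'],s['wrist_force'].round(1))
E
python3 st.py; python3 meas.py w7.png|egrep 'green|red|yel'
```

```text
clock: 16.75
tcp_pos: [0.5597, -0.0992, 0.1058]
orientation: [-0.001, 0.729, 0.685, -0.001]
wrist_force: [-1.2, 0.1, -1.5]
finger_gap: 0.036
grip_force: 52.2
[ 0.5597 -0.0992  0.1058] axis -3.56 [-0.32  0.37 -0.19  1.01 -0.    1.32] 0.03602076189602725 52.180779576301575 [-1.2  0.1 -1.5]
green [70. 14.] 1247 med [0.4336 0.0477 0.044 ] circ [0.4325 0.0517 0.016 ]
green [282. 269.] 2667 med [ 0.56   -0.0968  0.1214] circ [ 0.5598 -0.0984  0.0161]
green [123. 292.] 897 med [ 0.4242 -0.1551  0.044 ] circ [ 0.4223 -0.1565  0.0164]
yel [96. 24.] 206 med [0.4477 0.04   0.0375] circ [0.4349 0.0467 0.0195]
yel [419.  18.] 8 med [0.6647 0.0356 0.0195] circ [0.6648 0.036  0.002 ]
yel [118.  50.] 89 med [0.4472 0.0293 0.0172] circ [0.4475 0.0289 0.0037]
yel [414.  48.] 7 med [0.6634 0.0175 0.0161] circ [0.6635 0.0175 0.0015]
yel [415.  54.] 7 med [0.6631 0.0132 0.0181] circ [0.6635 0.0131 0.0019]
yel [396. 211.] 9 med [ 0.6557 -0.1078  0.0168] circ [ 0.6555 -0.107   0.0029]
yel [139. 250.] 54 med [ 0.4301 -0.1303  0.0176] circ [ 0.4295 -0.1311  0.0046]
yel [136. 277.] 152 med [ 0.4363 -0.1431  0.0379] circ [ 0.4271 -0.152   0.018 ]
yel [309. 314.] 77 med [ 0.5788 -0.207   0.0162] circ [ 0.5788 -0.2084  0.0084]
```

View pics/w7.png

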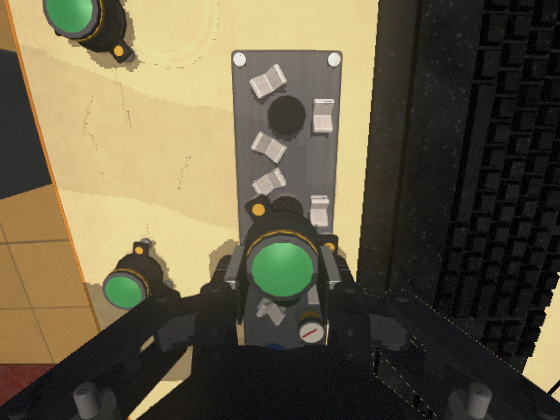

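```bash
python3 -m jog '[0.013,-0.006,-0.1,0,0,0,-1, 0.013,-0.006,-0.2,0,0,0,-1, 0.013,-0.006,-0.25,0,0,0,-1, 0.013,-0.006,-0.265,0,0,0,-1, 0.013,-0.006,-0.275,0,0,0,-1, 0.013,-0.006,-0.28,0,0,0,-1, 0.013,-0.006,-0.28,0,0,0,-1]' 50
python3 st.py
```

```text
clock: 17.38
tcp_pos: [0.5631, -0.1008, 0.0509]
orientation: [-0.0, 0.729, 0.684, -0.0]
wrist_force: [-2.6, -0.6, -0.4]
finger_gap: 0.0355
grip_force: 52.6
[ 0.5631 -0.1008  0.0509] axis -3.65 [-0.32  0.42 -0.26  0.89 -0.    1.32] 0.03547174929239186 52.62802541255951 [-2.6 -0.6 -0.4]
```

```bash
python3 -m jog '[0,0,0,0,0,0,-0.1, 0,0,0,0,0,0,0.1, 0,0,0,0,0,0,0.3, 0,0,0,0,0,0,0.4, 0,0,0.1,0,0,0,0.4, 0,0,0.3,0,0,0,0.4, 0,0,0.5,0,0,0,0.4, 0,0,0.5,0,0,0,0.4]' 
python3 st.py; python3 meas.py w8.png|egrep 'green'
```

```text
clock: 18.05
tcp_pos: [0.5684, -0.1022, 0.1587]
orientation: [0.006, 0.729, 0.684, 0.003]
wrist_force: [0.5, -0.3, 1.2]
finger_gap: 0.0597
grip_force: 0.0
[ 0.5684 -0.1022  0.1587] axis -3.65 [-0.32  0.34 -0.1   1.12  0.    1.32] 0.05968847915809425 0.0 [ 0.5 -0.3  1.2]
green [99. 24.] 1252 med [0.4341 0.052  0.0439] circ [0.4334 0.052  0.0161]
green [274. 203.] 985 med [ 0.5627 -0.0988  0.0662] circ [ 0.5626 -0.0997  0.0158]
green [139. 260.] 660 med [ 0.424  -0.1552  0.044 ] circ [ 0.4232 -0.1565  0.0161]
```

```bash
python3 -m jog '[-0.1,0.1,0,0,0,-0.0375,0.4, -0.2,0.2,0,0,0,-0.075,0.4, -0.3,0.3,0,0,0,-0.1125,0.4, -0.4,0.45,0,0,0,-0.15,0.4, -0.5,0.6,0,0,0,-0.1875,0.4, -0.6,0.7,-0.05,0,0,-0.225,0.4, -0.645,0.76,-0.15,0,0,-0.2625,0.4, -0.645,0.76,-0.25,0,0,-0.3,0.4, -0.645,0.76,-0.25,0,0,-0.3,0.4, -0.645,0.76,-0.25,0,0,-0.3,0.4]'; python3 st.py; python3 meas.py w9.png | grep green
```

```text
clock: 18.93
tcp_pos: [0.4336, 0.0514, 0.0995]
orientation: [-0.0, 0.96, 0.28, -0.001]
wrist_force: [0.3, 0.2, -0.1]
finger_gap: 0.0599
grip_force: 0.0
[0.4336 0.0514 0.0995] axis -57.44 [-0.07  0.14 -0.52  0.92 -0.    2.51] 0.05986068726140503 0.0 [ 0.3  0.2 -0.1]
green [279. 222.] 1322 med [0.4338 0.0528 0.0439] circ [0.433  0.0521 0.0159]
```

```bash
python3 -m jog '[0,0,-0.15,0,0,0,0.4, 0,0,-0.28,0,0,0,0.4, 0,0,-0.335,0,0,0,0.4, 0,0,-0.335,0,0,0,0.4, 0,0,-0.335,0,0,0,0.2, 0,0,-0.335,0,0,0,0, 0,0,-0.335,0,0,0,-0.3, 0,0,-0.335,0,0,0,-1, 0,0,-0.335,0,0,0,-1, 0,0,-0.335,0,0,0,-1]' 50
```

```text
clock: 19.82
tcp_pos: [0.4367, 0.0506, 0.035]
orientation: [0.001, 0.96, 0.279, 0.002]
wrist_force: [0.2, -0.9, 6.3]
finger_gap: 0.0353
grip_force: 49.4
```

```bash
python3 -m jog '[0,0,0.2,0,0,0,-1, 0,0,0.4,0,0,0.03,-1, 0.1,0,0.4,0,0,0.0675,-1, 0.2,-0.1,0.4,0,0,0.105,-1, 0.35,-0.2,0.4,0,0,0.1425,-1, 0.5,-0.3,0.4,0,0,0.18,-1, 0.6,-0.35,0.4,0,0,0.22,-1, 0.67,-0.38,0.4,0,0,0.26,-1, 0.67,-0.38,0.4,0,0,0.299,-1, 0.67,-0.38,0.4,0,0,0.299,-1, 0.67,-0.38,0.4,0,0,0.299,-1]' 50; python3 st.py; python3 meas.py w10.png | grep green
```

```text
clock: 20.73
tcp_pos: [0.5684, -0.0248, 0.1133]
orientation: [-0.0, 0.732, 0.682, -0.0]
wrist_force: [0.1, 0.8, -0.8]
finger_gap: 0.0348
grip_force: 50.7
[ 0.5684 -0.0248  0.1133] axis -4.03 [-0.18  0.36 -0.18  1.03  0.    1.46] 0.03479716039515204 50.6814569234848 [ 0.1  0.8 -0.8]
green [282. 268.] 2425 med [ 0.5684 -0.0259  0.122 ] circ [ 0.5681 -0.0275  0.0161]
green [318. 290.] 328 med [ 0.5858 -0.03    0.1389] circ [ 0.5837 -0.0583  0.0489]
green [281. 314.] 1047 med [ 0.5628 -0.0978  0.0662] circ [ 0.5632 -0.08    0.0357]
```

```bash
python3 -m jog '[-0.005,0.012,-0.1,0,0,0,-1, -0.005,0.012,-0.2,0,0,0,-1, -0.005,0.012,-0.25,0,0,0,-1, -0.005,0.012,-0.265,0,0,0,-1, -0.005,0.012,-0.275,0,0,0,-1, -0.005,0.012,-0.281,0,0,0,-1, -0.005,0.012,-0.281,0,0,0,-1]' 50;python3 st.py
python3 -m jog '[0,0,0,0,0,0,-0.1, 0,0,0,0,0,0,0.1, 0,0,0,0,0,0,0.3, 0,0,0,0,0,0,0.4, 0,0,0.1,0,0,0,0.4, 0,0,0.3,0,0,0,0.4, 0,0,0.5,0,0,0,0.4, 0,0,0.5,0,0,0,0.4, 0,0,0.5,0,0,0,0.4]' 
python3 st.py; python3 meas.py w11.png|egrep 'green'
```

```text
clock: 21.37
tcp_pos: [0.5678, -0.0224, 0.0579]
orientation: [0.0, 0.73, 0.683, 0.0]
wrist_force: [-1.1, 0.5, -0.2]
finger_gap: 0.035
grip_force: 50.8
[ 0.5678 -0.0224  0.0579] axis -3.85 [-0.18  0.41 -0.26  0.9  -0.    1.46] 0.035016340540958785 50.84688484668732 [-1.1  0.5 -0.2]
clock: 22.12
tcp_pos: [0.5702, -0.0229, 0.1604]
orientation: [0.003, 0.73, 0.683, 0.002]
wrist_force: [-0.5, -0.1, -0.2]
finger_gap: 0.0597
grip_force: 0.0
[ 0.5702 -0.0229  0.1604] axis -3.84 [-0.18  0.33 -0.11  1.13  0.    1.46] 0.05971345828133369 0.0 [-0.5 -0.1 -0.2]
green [278. 207.] 965 med [ 0.5672 -0.0239  0.0661] circ [ 0.5673 -0.0247  0.0157]
green [278. 283.] 759 med [ 0.5626 -0.0979  0.0662] circ [ 0.5623 -0.0996  0.0163]
```

```bash
python3 -m jog '[-0.1,-0.1,0,0,0,-0.035,0.4, -0.2,-0.2,0,0,0,-0.07,0.4, -0.35,-0.3,0,0,0,-0.105,0.4, -0.5,-0.45,0,0,0,-0.14,0.4, -0.6,-0.6,-0.05,0,0,-0.175,0.4, -0.72,-0.67,-0.15,0,0,-0.21,0.4, -0.72,-0.67,-0.19,0,0,-0.23,0.4, -0.72,-0.67,-0.19,0,0,-0.23,0.4, -0.72,-0.67,-0.19,0,0,-0.23,0.4]'; python3 st.py; python3 meas.py w12.png | egrep 'green|yel'
```

```text
clock: 22.92
tcp_pos: [0.4227, -0.1561, 0.1179]
orientation: [-0.001, 0.924, 0.381, -0.001]
wrist_force: [0.1, 0.3, 0.3]
finger_gap: 0.0598
grip_force: 0.0
[ 0.4227 -0.1561  0.1179] axis -45.18 [-0.53  0.15 -0.46  0.97  0.    1.83] 0.05983071664817423 0.0 [0.1 0.3 0.3]
green [379.  14.] 1365 med [ 0.5577 -0.1038  0.0663] circ [ 0.5623 -0.1002  0.0155]
green [282. 213.] 1129 med [ 0.4235 -0.1558  0.0439] circ [ 0.4229 -0.1566  0.0158]
yel [331.   4.] 92 med [ 0.5501 -0.0761  0.0396] circ [ 0.5509 -0.0756  0.0039]
yel [456.   4.] 8 med [ 0.6283 -0.1392  0.0115] circ [ 0.6284 -0.1386  0.0019]
yel [467.   4.] 6 med [ 0.6339 -0.1447  0.0129] circ [ 0.6345 -0.1449  0.0015]
yel [458.  11.] 13 med [ 0.6275 -0.1441  0.0095] circ [ 0.6272 -0.1441  0.0033]
yel [462.  18.] 17 med [ 0.6274 -0.1505  0.0103] circ [ 0.6274 -0.1508  0.0019]
yel [470.  34.] 7 med [ 0.6261 -0.1642  0.0081] circ [ 0.6265 -0.1651  0.0014]
yel [475.  38.] 6 med [ 0.6261 -0.1689  0.0093] circ [ 0.6267 -0.1693  0.0016]
yel [478.  40.] 6 med [ 0.6268 -0.1715  0.0116] circ [ 0.6268 -0.1717  0.0012]
yel [373.  60.] 94 med [ 0.
[... 467 characters left out ...]
] 13 med [ 0.3779 -0.2336  0.0071] circ [ 0.3771 -0.234   0.0027]
yel [309. 282.] 6 med [ 0.3818 -0.2354  0.007 ] circ [ 0.3816 -0.236   0.002 ]
yel [319. 287.] 18 med [ 0.3854 -0.2463  0.0078] circ [ 0.3851 -0.2461  0.0047]
yel [294. 288.] 13 med [ 0.3665 -0.23    0.0074] circ [ 0.3658 -0.2298  0.005 ]
yel [307. 289.] 19 med [ 0.3736 -0.2396  0.008 ] circ [ 0.3758 -0.2404  0.0066]
yel [311. 292.] 8 med [ 0.376  -0.2441  0.0081] circ [ 0.3754 -0.2446  0.003 ]
yel [320. 294.] 6 med [ 0.3802 -0.2529  0.0081] circ [ 0.3796 -0.2528  0.0019]
yel [541. 371.] 7 med [ 0.4902 -0.5022  0.0196] circ [ 0.4894 -0.5028  0.0021]
yel [557. 372.] 6 med [ 0.5019 -0.5054  0.0272] circ [ 0.5019 -0.5053  0.0032]
```

```bash
python3 -m jog '[0.005,-0.004,-0.15,0,0,0,0.4, 0.005,-0.004,-0.3,0,0,0,0.4, 0.005,-0.004,-0.425,0,0,0,0.4, 0.005,-0.004,-0.425,0,0,0,0.4, 0.005,-0.004,-0.425,0,0,0,0.2, 0.005,-0.004,-0.425,0,0,0,0, 0.005,-0.004,-0.425,0,0,0,-0.3, 0.005,-0.004,-0.425,0,0,0,-1, 0.005,-0.004,-0.425,0,0,0,-1, 0.005,-0.004,-0.425,0,0,0,-1]' 50
```

```text
clock: 23.8
tcp_pos: [0.4268, -0.1582, 0.036]
orientation: [0.002, 0.925, 0.381, 0.002]
wrist_force: [1.2, 0.9, 5.7]
finger_gap: 0.0346
grip_force: 50.0
```

```bash
python3 -m jog '[0,0,0.2,0,0,0,-1, 0,0,0.4,0,0,0.03,-1, 0.1,0,0.4,0,0,0.065,-1, 0.2,0,0.4,0,0,0.1,-1, 0.35,-0.04,0.4,0,0,0.135,-1, 0.5,-0.06,0.4,0,0,0.17,-1, 0.6,-0.09,0.4,0,0,0.2,-1, 0.672,-0.09,0.4,0,0,0.231,-1, 0.672,-0.09,0.4,0,0,0.231,-1, 0.672,-0.09,0.4,0,0,0.231,-1, 0.672,-0.09,0.4,0,0,0.231,-1]' 50; python3 st.py; python3 meas.py w13.png | grep green
```

```text
clock: 24.72
tcp_pos: [0.5579, -0.1748, 0.1138]
orientation: [-0.001, 0.73, 0.683, -0.0]
wrist_force: [0.1, 0.4, -1.8]
finger_gap: 0.0346
grip_force: 50.8
[ 0.5579 -0.1748  0.1138] axis -3.77 [-0.44  0.39 -0.14  1.05 -0.    1.2 ] 0.034621951504092974 50.842005014419556 [ 0.1  0.4 -1.8]
green [281.   3.] 208 med [ 0.5663 -0.0374  0.0653] circ [ 0.5667 -0.0358  0.0102]
green [282. 114.] 1919 med [ 0.5626 -0.0993  0.0661] circ [ 0.5626 -0.0997  0.0156]
green [282. 266.] 2398 med [ 0.5579 -0.1754  0.1215] circ [ 0.5578 -0.177   0.0159]
```

```bash
python3 -m jog '[0,0.012,-0.1,0,0,0,-1, 0,0.012,-0.2,0,0,0,-1, 0,0.012,-0.25,0,0,0,-1, 0,0.012,-0.265,0,0,0,-1, 0,0.012,-0.275,0,0,0,-1, 0,0.012,-0.279,0,0,0,-1, 0,0.012,-0.279,0,0,0,-1]' 50;python3 st.py
python3 -m jog '[0,0,0,0,0,0,-0.1, 0,0,0,0,0,0,0.1, 0,0,0,0,0,0,0.3, 0,0,0,0,0,0,0.4, 0,0,0.1,0,0,0,0.4, 0,0,0.3,0,0,0,0.4, 0,0,0.5,0,0,0,0.4, 0,0,0.5,0,0,0,0.4, 0,0,0.5,0,0,0,0.4]' 
python3 st.py; python3 meas.py w14.png|egrep 'green'
```

```text
clock: 25.35
tcp_pos: [0.5587, -0.1728, 0.059]
orientation: [-0.0, 0.729, 0.684, -0.0]
wrist_force: [-2.0, -0.6, -1.7]
finger_gap: 0.0346
grip_force: 51.0
[ 0.5587 -0.1728  0.059 ] axis -3.68 [-0.44  0.44 -0.21  0.92 -0.    1.2 ] 0.034565926106614075 50.96769690513611 [-2.  -0.6 -1.7]
clock: 26.1
tcp_pos: [0.5615, -0.1739, 0.1618]
orientation: [0.003, 0.729, 0.684, 0.001]
wrist_force: [0.4, 0.8, -0.5]
finger_gap: 0.0601
grip_force: 0.0
[ 0.5615 -0.1739  0.1618] axis -3.66 [-0.44  0.36 -0.06  1.14  0.    1.2 ] 0.06012511406837188 0.0 [ 0.4  0.8 -0.5]
green [276.  14.] 1131 med [ 0.5668 -0.0282  0.0662] circ [ 0.5672 -0.025   0.0154]
green [276. 115.] 1225 med [ 0.5624 -0.0994  0.0661] circ [ 0.5624 -0.0996  0.0156]
green [277. 205.] 950 med [ 0.5577 -0.1735  0.0661] circ [ 0.5575 -0.1744  0.0159]
```

```bash
python3 -m jog '[-0.2,-0.1,0,0,0,0,0, -0.4,-0.2,0,0,0,0,-1, -0.43,-0.4,0,0,0,0,-1, -0.43,-0.4,-0.1,0,0,0,-1, -0.43,-0.4,-0.15,0,0,0,-1, -0.43,-0.4,-0.15,0,0,0,-1, -0.43,-0.4,-0.15,0,0,0,-1]' 20
python3 st.py
python3 - <<'E'
from h import *
im,X=cloud('top'); save('top2.png',cv2.resize(im[140:285,135:440],None,fx=2.6,fy=2.6,interpolation=cv2.INTER_CUBIC))
E
```

```text
clock: 26.73
tcp_pos: [0.4722, -0.2514, 0.1267]
orientation: [-0.002, 0.729, 0.684, -0.0]
wrist_force: [0.3, -0.7, -0.1]
finger_gap: 0.0001
grip_force: 0.0
[ 0.4722 -0.2514  0.1267] axis -3.62 [-0.64  0.29 -0.24  1.04  0.    0.99] 6.62630292207428e-05 0.0 [ 0.3 -0.7 -0.1]
```

View pics/top2.png

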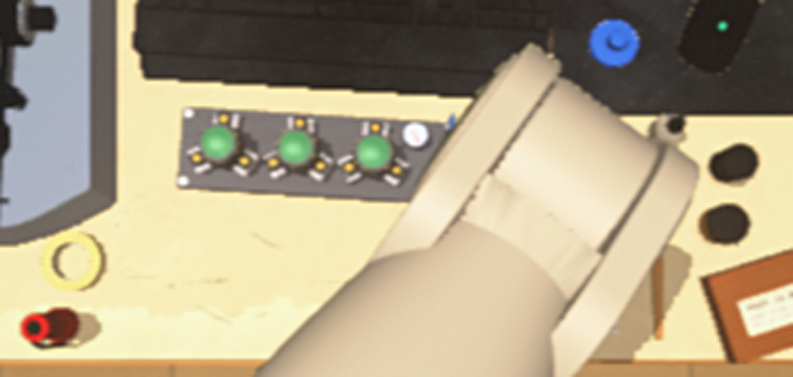

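All three cells are seated, at crop (218,145), (297,148) and (373,153). The torch is standing at (40,327) and the bottle at (668,130). Now the first stroke.

```bash
python3 -m jog '[0,0,-0.1,0,0,0,-1, 0,0,-0.2,0,0,0,-1, 0,0,-0.3,0,0,0,-1, 0,0,-0.35,0,0,0,-1, 0,0,-0.36,0,0,0,-1, 0,0,-0.36,0,0,0,-1, 0,0,-0.36,0,0,0,-1]'
```

```text
clock: 27.37
tcp_pos: [0.4739, -0.2525, 0.0577]
orientation: [0.001, 0.729, 0.685, -0.0]
wrist_force: [-3.8, 0.1, 8.7]
finger_gap: 0.0001
grip_force: 4.3
```

```bash
python3 -m jog '[0,0,-0.02,0,0,0,-1, 0,0,-0.04,0,0,0,-1, 0,0,-0.04,0,0,0,-1]'; python3 -m jog '[0,0,-0.02,0,0,0,-1, 0,0,-0.04,0,0,0,-1, 0,0,-0.04,0,0,0,-1]'; python3 -c "
from h import *
im,X=cloud('wrist');hsv=cv2.cvtColor(im,cv2.COLOR_RGB2HSV);H=hsv[...,0];m=((H<5)|(H>174))&(hsv[...,1]>150)&(abs(X[...,0]-.47)<.04)&(abs(X[...,1]+.25)<.04);print(m.sum(),np.median(X[m],0),X[m].max(0),X[m].min(0))"
```

```text
clock: 27.62
tcp_pos: [0.4743, -0.2525, 0.0498]
orientation: [0.001, 0.729, 0.685, -0.0]
wrist_force: [-2.6, 0.7, 9.2]
finger_gap: -0.0002
grip_force: 4.9
clock: 27.87
tcp_pos: [0.4751, -0.2527, 0.0444]
orientation: [0.002, 0.729, 0.685, 0.0]
wrist_force: [-6.7, 4.0, 25.2]
finger_gap: -0.0003
grip_force: 12.9
1302 [ 0.46833739 -0.24435905  0.04219493] [ 0.50704884 -0.23213047  0.14629695] [ 0.430283   -0.26388082  0.03431876]
```

```bash
python3 -m jog '[0,0,0.15,0,0,0,-1, 0,0,0.3,0,0,0,-1, 0,0,0.44,0,0,0,-1, 0,0,0.44,0,0,0,-1, 0,0,0.44,0,0,0,-1]'; python3 -c "
from h import *
im,X=cloud('wrist');hsv=cv2.cvtColor(im,cv2.COLOR_RGB2HSV);H=hsv[...,0];m=((H<5)|(H>174))&(hsv[...,1]>150)&(abs(X[...,0]-.47)<.04)&(abs(X[...,1]+.25)<.04);print(m.sum(),np.median(X[m],0))"
python3 -m jog '[0,0,-0.15,0,0,0,-1, 0,0,-0.3,0,0,0,-1, 0,0,-0.4,0,0,0,-1, 0,0,-0.43,0,0,0,-1, 0,0,-0.44,0,0,0,-1, 0,0,-0.44,0,0,0,-1, 0,0,-0.44,0,0,0,-1]'
python3 -m jog '[0,0,0.15,0,0,0,-1, 0,0,0.3,0,0,0,-1, 0,0,0.44,0,0,0,-1, 0,0,0.44,0,0,0,-1, 0,0,0.44,0,0,0,-1, 0,0,0.44,0,0,0,-1]'
python3 -m jog '[0,0,-0.15,0,0,0,-1, 0,0,-0.3,0,0,0,-1, 0,0,-0.4,0,0,0,-1, 0,0,-0.43,0,0,0,-1, 0,0,-0.44,0,0,0,-1, 0,0,-0.44,0,0,0,-1, 0,0,-0.44,0,0,0,-1]'
```

```text
clock: 28.33
tcp_pos: [0.4754, -0.2531, 0.131]
orientation: [0.003, 0.729, 0.685, 0.001]
wrist_force: [0.5, 0.2, 0.0]
finger_gap: -0.0
grip_force: 0.0
1722 [ 0.47502709 -0.25063639  0.09361713]
clock: 28.97
tcp_pos: [0.4745, -0.2533, 0.0439]
orientation: [0.002, 0.729, 0.685, 0.0]
wrist_force: [-6.9, 3.5, 33.0]
finger_gap: 0.0002
grip_force: 17.0
clock: 29.47
tcp_pos: [0.4725, -0.2519, 0.1268]
orientation: [-0.001, 0.729, 0.684, -0.0]
wrist_force: [0.1, -0.5, -0.6]
finger_gap: -0.0001
grip_force: 0.0
clock: 30.05
tcp_pos: [0.4742, -0.2533, 0.0437]
orientation: [0.002, 0.729, 0.684, 0.0]
wrist_force: [-6.7, 5.5, 36.2]
finger_gap: 0.0001
grip_force: 18.9
```

Three strokes are down to the stop. Now I'll let it up, make the fourth, and then a top check.

```bash
python3 -m jog '[0,0,0.15,0,0,0,-1, 0,0,0.3,0,0,0,-1, 0,0,0.44,0,0,0,-1, 0,0,0.44,0,0,0,-1, 0,0,0.44,0,0,0,-1, 0,0,0.44,0,0,0,-1]'
python3 -m jog '[0,0,-0.15,0,0,0,-1, 0,0,-0.3,0,0,0,-1, 0,0,-0.4,0,0,0,-1, 0,0,-0.43,0,0,0,-1, 0,0,-0.44,0,0,0,-1, 0,0,-0.44,0,0,0,-1, 0,0,-0.44,0,0,0,-1]'
python3 -m jog '[0,0,0.15,0,0,0,-1, 0,0,0.3,0,0,0,-1, 0,0,0.44,0,0,0,-1, 0,0,0.6,0,0,0,-1, -0.1,0.1,0.8,0,0,0,-1, -0.2,0.3,0.9,0,0,0,-1, -0.3,0.5,0.9,0,0,0,-1, -0.3,0.7,0.9,0,0,0,-1, -0.3,0.9,0.9,0,0,0,-1, -0.3,0.9,0.9,0,0,0,-1, -0.3,0.9,0.9,0,0,0,-1]'
python3 - <<'E'
from h import *
im,X=cloud('top'); save('top3.png',cv2.resize(im[140:285,135:440],None,fx=2.6,fy=2.6,interpolation=cv2.INTER_CUBIC))
hsv=cv2.cvtColor(im,cv2.COLOR_RGB2HSV)
for name,m in(('green',(hsv[...,0]>40)&(hsv[...,0]<85)&(hsv[...,1]>60)),('orange',(hsv[...,0]>5)&(hsv[...,0]<20)&(hsv[...,1]>170)&(X[...,2]>.01)&(X[...,2]<.06)),('red',((hsv[...,0]<5)|(hsv[...,0]>174))&(hsv[...,1]>150)&(X[...,2]>.03))):
    m[:,440:]=0
    n,l,st,c=cv2.connectedComponentsWithStats(m.astype(np.uint8))
    for i in range(1,n):
        if st[i,4]>30: print(name,c[i].round(),np.nanmedian(X[l==i],0).round(4))
E
```

```text
clock: 30.55
tcp_pos: [0.472, -0.2519, 0.1262]
orientation: [-0.002, 0.729, 0.684, -0.0]
wrist_force: [0.3, 0.2, -1.1]
finger_gap: 0.0002
grip_force: 0.0
clock: 31.13
tcp_pos: [0.4739, -0.2533, 0.0436]
orientation: [0.002, 0.729, 0.684, 0.0]
wrist_force: [-7.3, 5.1, 38.6]
finger_gap: -0.0002
grip_force: 19.6
clock: 32.05
tcp_pos: [0.4113, -0.0698, 0.2184]
orientation: [-0.002, 0.728, 0.686, -0.001]
wrist_force: [-0.7, 0.8, -0.2]
finger_gap: 0.0002
grip_force: 0.0
green [218. 194.] [ 0.5671 -0.0219  0.0663]
green [248. 196.] [ 0.5617 -0.0964  0.0663]
green [278. 198.] [ 0.5566 -0.1709  0.0666]
orange [358. 206.] [ 0.5416 -0.3773  0.0175]
orange [357. 227.] [ 0.4855 -0.3747  0.0172]
orange [424. 257.] [ 0.4219 -0.538   0.0318]
orange [357. 251.] [ 0.4249 -0.3724  0.0171]
red [312. 231.] [ 0.4731 -0.2515  0.0936]
```

View pics/top3.png

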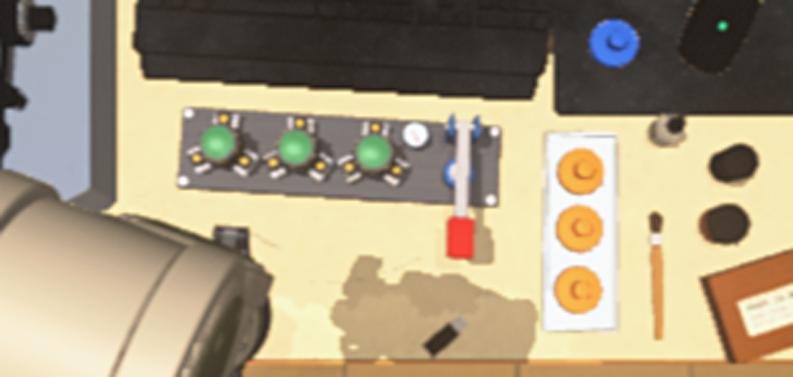

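The cells are seated at crop (218,145), (297,148) and (373,153). The caps lie flat in the tray at (580,170), (580,228) and (578,289). The lever is up at (460,238), and the robot is clear of everything.

```bash
python3 -c "
from workcell import env
print(env.hand_in())"
```

```text
the job is handed in; nothing more can be done
None
```

The job is handed in, with no verdict shown: three cells seated level on the mounts, three caps flat in the tray, four full pump strokes made and the lever up; the bottle was standing in the last picture, while the arm hid the torch, last seen standing just before pumping.

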